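Pack the eyepieces into the carrying tray and latch the hold-down bar

ROBOT

A 6-joint arm with a two-finger parallel gripper is mounted at the origin on the work surface. World frame = base frame: x ahead of the robot, y to its left, z up, the work surface at z = 0. Lengths are in m, angles in rad, forces in N, time in s.
With the tool pointing down it reaches from about 0.35 to 0.775 m from the base axis. Payload 5.5 kg.
Tool frame: the origin (TCP) lies midway between the tips of the shut fingers; the grasp point (between the pads) lies 19 mm behind it; z points along the fingers, y is the line along which they close (so a half turn about z gives the same grasp; the last joint's range is limited). The gripper opens to 85 mm and grips with 20 to 120 N. Pads are 22 mm wide; open, the fingers measure 114 mm over their backs; the gripper's body (76 mm by 85 mm) begins 54 mm behind the grasp point. The pads swing forward as they close: fully open they stand 13 mm farther back than shut.
Start: joints at [-1.243, 0.313, 0.046, 1.304, 0, 1.431], TCP at [0.259, -0.513, 0.231] pointing down, gripper open.
Joint ranges: [-2.76, 2.76], [-0.86, 1.69], [-1.03, 1.26], [-2.2, 2.34], [-1.47, 1.5], [-3.14, 3.14]. Speed limits (rad/s): [2.57, 2.57, 3.14, 3.14, 3.14, 3.14].

INTERFACE

Orientations are given as a unit quaternion [w, x, y, z].
In Python, from workcell import get_state, read_camera, camera_info, hand_in, recognise gives the robot as it stands.
- The arm moves only by the tool arm_command, never from a script. Its argument "moves" is one flat list of numbers, 7 for each row, row after row: the opening, from -1 (shut) to 1 (fully open), then the shift along the tool's x, y, z in mm, then the turn, a rotation vector about the tool's x, y, z in rad. A call has 1 to 8 rows; each row shifts and turns the commanded pose from where the row before left it, along the tool's axes as they then stand; what a row does not reach is not made up. A row lasts 1/8 s, in which the tool goes at most 62.5 mm and 10.7 degrees, less where a joint would pass 70% of its speed; a pose out of reach is approached as far as the arm can. A call with a gripper value outside its range is refused whole. The fingers move at their own pace and stop on an object; "newtons" is the grip in N (left out, the last holds). Time passes only in rows, so rows that do not move let the fingers close. It gives the time, the measured TCP pose, the force, the opening and the grip force at its end, in the units of the state.
- get_state(): the state, without advancing time (a new reading comes with each control period).
- read_camera(name): name is "scene" or "side" or "wrist"; returns (picture, depth): 420x560x3 uint8, blue, green, red; 420x560 float32, m along the optical axis (not along the pixel's ray), 0 where there is no reading.
- camera_info(name): a dict with "fovy" (degrees; the focal length in pixels is half the picture's height over the tangent of half this angle, whatever the lens; pixels are square), "cx", "cy" (the principal point, pixels), "eye" and "orientation" of the camera in the world; the wrist camera has in their place "tool_from_camera" (4x4, takes a point from camera to tool coordinates, whose origin is the TCP and whose axes are the flange's). Camera axes: x right, y down, z forward; pixel columns grow to the right and rows downward; lengths in m; the calibration is good to about 2 mm. A picture is of the moment at which its call begins: read the wrist's pose just before it. camera_info takes no time and is no camera call.
- hand_in(): hands the job in; it is judged then, once.
Trained networks look in the newest picture that a camera, given by its name, has taken for a name from the list of things; names that differ only in an ending like _2 or _b are one class to them, and where a whole thing is asked for, a point or a joint stands for the part that bears it (a point fixed in the world has none). Each returns a list of dicts, best first, with "confidence" (0 to 1); they miss things now and then, are a little off and sometimes report something else, mostly with a low value. They report only what shows in the picture. A call takes as long as a camera call. They do not tell look-alikes from the thing itself.
- recognise(camera, label): "point" ([column, row] in pixels, amid what is visible of it).
The state is a dict: "clock": time; "joint_pos": joint angles; "qvel": joint speeds; "tau": joint torques, N m; "tcp_pos": TCP position; "orientation": TCP orientation; "wrist_force": force on the tool from outside, world axes, zero at the start; "ft_torque": the same for the moment, N m; "finger_gap": finger opening in m; "grip_force": force on a finger pad.
Only numpy, scipy, OpenCV 4.12 (cv2) and the standard library are available. Lean on these libraries where they do the work, as an engineer would, in place of code of your own. Each camera call takes 0.05 s, during which the arm holds its last target. There are 200 camera calls.

TASK

Pack the two microscope eyepieces from the sloping stand into the carrying tray: the long one upright and fully home in the socket of the low step, the short one upright and fully home in the socket of the raised step. With both in place and let go, swing the hold-down bar over them, without slamming it, until it rests fully down in its fork, and leave it there. Leave the other things on the desk where they are.

Things in the scene. Friction and masses are not known exactly. Their poses are not given: they have to be found in the camera images.
- long_eyepiece: Longer loose eyepiece (0.13 kg): aluminium stem 24 mm diameter x 22 long under a grey round head 34 diameter x 50 long. Origin: centre of the stem's underside; +z along the axis from stem to head (shoulder at z 22 mm, top at 72 mm). Starts in one of the stand's two sockets (which one changes), shoulder resting on the sloping face.
- short_eyepiece: Shorter loose eyepiece (0.09 kg), same materials: stem 24 mm diameter x 22 long, head 34 diameter x 28 long (top at z 50 mm). Origin: centre of the stem's underside; +z from stem to head. Starts in the stand's other socket.
- stand: Fixed white sloping stand, foot 105 x 190 mm; origin: centre of its underside. Two sockets (bore 25.6 mm), mouths at own (-2, +45, 54) and (-2, -45, 54) mm; their axes lean 30 degrees from vertical towards the stand's own -x, which points roughly to the robot's right (world -y). Eyepieces come out along that slant.
- tray: Fixed grey carrying tray, base 215 x 100 x 11 mm; origin: centre of its underside, -x end towards the robot. Along its own x (mm): steel fork, the catch (x -75, prongs to z 105); low white step (x -31, top z 35); raised white step (x +31, top z 57); bar hinge (x +85, z 93, cheeks to z 103). Steps are 60 along x, 70 along y.
- low_socket (a point): Centre of the mouth of the upright socket in the low step, for the long eyepiece; level with the step's top. Bore 27.5 mm, 24 deep, chamfered. Axes as the tray's.
- raised_socket (a point): Centre of the mouth of the upright socket in the raised step, for the short eyepiece, 22 mm higher than the low one; same bore and depth. With each eyepiece in place, shoulder on its step, both heads end 85 mm above the table, 4 mm under the closed bar.
- bar (a joint): Hold-down bar's angle, rad: 0 closed, level in the fork; 1.57 straight up; 1.95 the most, leaning away from the robot. Starts at 1.6 to 1.82. Hinge axis: the tray's y. The stiff hinge (0.12 N m, under 2 N at the tab with the bar's weight) keeps it where it is left. Bar: flat aluminium, 12 mm wide (along tray y), 8 thick, 201 from hinge to free end.
- bar_hinge (a point): Point on the bar's hinge axis, on the bar's centre line. Fixed to the tray; axes as the tray's.
- bar_tab (a point): Point on the bar's centre line on its ribbed finger tab, 185 mm from the hinge, 16 mm from the free end. Moves with the bar; own x points from the tab to the hinge. When closed it overhangs the fork's middle by 25 mm towards the robot, with free space below and beside it.
- carton: Bystander: small open white card tray, 90 x 70 x 30 (mm), stands fast on the desk; origin at the centre of its underside.
- dropper: Bystander: amber dropper bottle, 36 diameter, 75 tall (mm), loose on the desk; origin at the centre of its underside.
- lens_brush: Bystander: lens brush with wooden handle lying flat, 130 long (mm), loose on the desk; origin on its underside, near the middle.
- slide_box: Bystander: closed blue slide box, 100 x 85 x 32 (mm), stands fast on the desk; origin at the centre of its underside.
- petri_dish: Bystander: clear flat dish, 60 diameter, 14 high (mm), loose on the desk; origin at the centre of its underside.
- wipe_jar: Bystander: white jar of wipes, 76 diameter, 100 tall (mm), stands fast on the desk; origin at the centre of its underside.
- dust_cap: Bystander: flat black dust cap, 40 diameter, 12 high (mm), loose on the desk; origin at the centre of its underside.
Things that resemble listed ones, but are neither listed nor needed, are in the scene too. What is shaped like the tray but purple is not meant. Leave any red look-alike of the short_eyepiece alone.

How it is judged:
On the way, in this order (a step that is already met when the one before it is completed fails the run):
1. both eyepieces are home in their own sockets and let go while the bar is still open (z of long_eyepiece in the frame of low_socket between -0.026 and -0.019 m and horizontal distance between long_eyepiece and low_socket below 0.004 m and angle between each of long_eyepiece, short_eyepiece's own z axis and vertical below 0.08 rad and linear speed of each of long_eyepiece, short_eyepiece below 0.03 m/s and contact force between the fingers and long_eyepiece below 0.2 N and z of short_eyepiece in the frame of raised_socket between -0.026 and -0.019 m and horizontal distance between short_eyepiece and raised_socket below 0.004 m and contact force between the fingers and short_eyepiece below 0.2 N and value of joint bar above 0.6 rad), for 0.2 s.
2. the bar is down in its fork (value of joint bar below 0.045 rad), for 0.2 s.
At the end, for the whole second after the job is handed in: The long eyepiece is in the low socket and the short one in the raised socket, each upright within 0.08 rad, within 4 mm of the socket's centre, its underside 19 to 26 mm below the mouth, let go and at rest; the bar is closed to within 0.045 rad and at rest (z of long_eyepiece in the frame of low_socket between -0.026 and -0.019 m and horizontal distance between long_eyepiece and low_socket below 0.004 m and angle between each of long_eyepiece, short_eyepiece's own z axis and vertical below 0.08 rad and linear speed of each of long_eyepiece, short_eyepiece below 0.03 m/s and contact force between the fingers and long_eyepiece below 0.2 N and z of short_eyepiece in the frame of raised_socket between -0.026 and -0.019 m and horizontal distance between short_eyepiece and raised_socket below 0.004 m and contact force between the fingers and short_eyepiece below 0.2 N and value of joint bar below 0.045 rad and velocity of joint bar below 0.05 rad/s); the robot touches nothing.
It fails at once if the bar is slammed (faster than 4 rad/s) (velocity of joint bar below -4 rad/s).
It fails at once if one of the other things on the desk is displaced by more than 30 mm (distance of any of dropper, lens_brush, petri_dish, dust_cap from where it was at the start of the episode above 0.03 m).
It also fails if it takes over 72 s, if anything falls off the work surface, if the arm or the gripper's body presses on something with over 40 N, if the wrist force passes 120 N, or if a joint passes its speed limit or range.

## Working session

There is one attempt and no reset: what is moved stays moved. The work goes in short steps, Python scripts to look and compute and a tool call to move; the robot and the scene stay as the last step left them, time stands still between calls to the robot, and variables do not carry over. Pictures are saved under pics/ and viewed, at most 10 in all, crops included, and the job is handed in when it is done.

Besides the shell and the picture viewer there is one more tool, called after "Emit:" as name(argument=value, ...) on one line, values as JSON. arm_command: Moves the arm, as the interface text tells. Its arguments: {"type":"object","properties":{"moves":{"type":"array"},"newtons":{"type":"number"}},"required":["moves"]}

```bash
mkdir -p pics; cat > h.py <<'E'
import numpy as np, cv2
from scipy.spatial.transform import Rotation as R
from workcell import *
def q2R(q): return R.from_quat([q[1],q[2],q[3],q[0]]).as_matrix()
def cam(name):
    c=camera_info(name); f=210/np.tan(np.radians(c["fovy"])/2)
    if name=="wrist":
        s=get_state(); T=np.array(c["tool_from_camera"]); Rt=q2R(s["orientation"])
        return f,c["cx"],c["cy"],Rt@T[:3,:3],Rt@T[:3,3]+np.array(s["tcp_pos"])
    return f,c["cx"],c["cy"],q2R(c["orientation"]),np.array(c["eye"])
def cloud(name):
    k=cam(name); img,d=read_camera(name); f,cx,cy,Rm,t=k
    v,u=np.mgrid[:420,:560]
    P=np.stack([(u-cx)/f*d,(v-cy)/f*d,d],-1)@Rm.T+t
    P[d==0]=np.nan
    return img,P,k
def proj(k,p):
    f,cx,cy,Rm,t=k; q=(np.asarray(p)-t)@Rm
    return q[...,:2]/q[...,2:]*f+[cx,cy]
E
python3 - <<'E'
from h import *
ims=[]
for n in ["scene","side"]:
    img,P,k=cloud(n); np.savez(f"{n}.npz",img=img,P=P)
    print(n,camera_info(n))
    cv2.imwrite(f"pics/{n}0.png",img)
    for l in ["long_eyepiece","short_eyepiece","stand","tray","bar_tab","dropper","lens_brush","wipe_jar","carton","slide_box","petri_dish","dust_cap"]:
        for r in recognise(n,l)[:3]:
            u,v=map(int,r["point"]); print(n,l,r["point"],round(r["confidence"],2),P[v,u].round(3))
print(get_state())
E
```

```text
scene {'fovy': 55.15632730789889, 'cx': 277.3318192233889, 'cy': 211.5757542420011, 'eye': array([ 1.17546303, -0.78998222,  0.82907877]), 'orientation': array([-0.44537306,  0.84299575,  0.27159775, -0.13128465])}
scene long_eyepiece [180.3, 249.8] 0.7 [ 0.469 -0.231  0.099]
scene short_eyepiece [247.0, 293.9] 0.51 [ 0.686 -0.206  0.038]
scene stand [199.0, 268.9] 0.65 [ 0.515 -0.211  0.038]
scene tray [326.6, 157.7] 0.86 [0.483 0.578 0.062]
scene tray [287.4, 212.0] 0.85 [0.575 0.148 0.058]
scene bar_tab [309.9, 180.1] 0.73 [0.643 0.161 0.201]
scene bar_tab [326.7, 148.1] 0.51 [0.383 0.767 0.002]
scene dropper [300.3, 254.6] 0.58 [0.714 0.014 0.037]
scene lens_brush [301.4, 252.4] 0.36 [0.716 0.015 0.045]
scene wipe_jar [347.6, 192.6] 0.84 [0.686 0.369 0.069]
scene carton [284.7, 180.6] 0.75 [0.399 0.391 0.008]
scene slide_box [173.3, 340.3] 0.63 [ 0.637 -0.424  0.033]
scene slide_box [181.0, 248.9] 0.5 [ 0.467 -0.226  0.098]
scene petri_dish [264.8, 247.6] 0.79 [ 0.593 -0.005  0.017]
scene petri_dish [287.9, 211.4] 0.23 [0.556 0.178 0.038]
scene dust_cap [125.8, 290.4] 0.72 [ 0.39
[... 1023 characters left out ...]
'clock': 1.3, 'joint_pos': array([-1.24260862e+00,  3.13235940e-01,  4.60752857e-02,  1.30359362e+00,
       -5.25879423e-05,  1.43116995e+00]), 'qvel': array([-0.00018881,  0.0020238 , -0.00113239,  0.00142627,  0.00121538,
       -0.00018283]), 'tau': array([-1.02243044e-03, -4.80470181e+01,  2.98810834e+01,  6.62030106e-04,
       -2.53157104e-04, -1.18486341e-05]), 'tcp_pos': array([ 0.25926151, -0.51326601,  0.23129259]), 'orientation': array([ 2.34103549e-05,  9.72768248e-01,  2.31779926e-01, -2.41975602e-05]), 'wrist_force': array([ 0.38823753, -0.7884423 , -0.037759  ]), 'ft_torque': array([-0.02789499,  0.0526297 , -0.03024214]), 'grip_force': 0.0, 'finger_gap': 0.08530355057549861}
```

View pics/scene0.png

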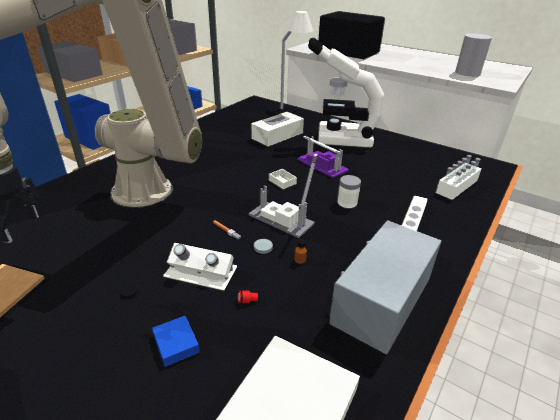

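View pics/side0.png

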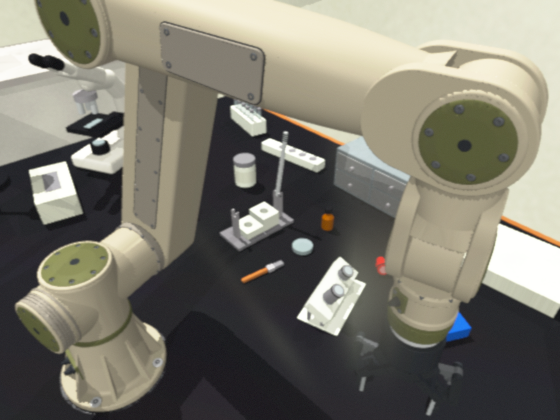

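The grey tray is at scene px (281,215) and the purple look-alike at (323,160). The stand is at (200,265), holding eyepieces at (180,250), nearer the robot and apparently longer, and at (212,259). A red look-alike lies at (247,297). I'll get rough poses next and then take wrist views.

```bash
python3 - <<'E'
from h import *
c=camera_info("wrist"); print(c["fovy"],c["cx"],c["cy"],np.array(c["tool_from_camera"]).round(3).tolist())
for n in ["scene","side"]:
    z=np.load(f"{n}.npz"); img,P=z["img"],z["P"]; g=img.astype(int).max(-1); sat=g-img.astype(int).min(-1)
    X,Y,Z=P[...,0],P[...,1],P[...,2]
    m=(abs(X-.5)<.14)&(abs(Y+.2)<.12)&(Z>.002)&(Z<.02)&(sat<40)&(g>120)
    print(n,"stand foot",m.sum(),cv2.minAreaRect(P[m][:,:2].astype(np.float32)*1000))
    for lo,hi in [(.004,.02),(.030,.040),(.052,.062),(.065,.31)]:
        m=(abs(X-.57)<.15)&(abs(Y-.15)<.12)&(Z>lo)&(Z<hi)&(sat<40)&(g>(60 if lo<.03 or lo>.06 else 130))
        print(n,lo,m.sum(),P[m].mean(0).round(3),cv2.minAreaRect(P[m][:,:2].astype(np.float32)*1000) if m.sum()>5 else 0)
E
```

```text
66.34866635278587 280.2101128562922 209.3353793467861 [[0.0, -0.958, -0.287, 0.073], [1.0, 0.0, -0.0, -0.0], [0.0, -0.287, 0.958, -0.143], [0.0, 0.0, 0.0, 1.0]]
scene stand foot 861 ((477.1500244140625, -177.2952880859375), (222.2974090576172, 151.69573974609375), 18.255552291870117)
scene 0.004 587 [0.562 0.14  0.012] ((541.8350219726562, 164.9358673095703), (195.16683959960938, 232.69158935546875), 57.53118133544922)
scene 0.03 210 [0.522 0.155 0.036] ((550.4634399414062, 163.21002197265625), (75.37609100341797, 155.27943420410156), 85.68358612060547)
scene 0.052 218 [0.569 0.161 0.058] ((568.4112548828125, 163.95870971679688), (75.0370864868164, 63.615570068359375), 88.94447326660156)
scene 0.065 336 [0.604 0.161 0.151] ((559.167724609375, 164.00010681152344), (28.967660903930664, 204.33201599121094), 89.50080871582031)
side stand foot 1052 ((518.7566528320312, -184.6494140625), (239.7108612060547, 110.18125915527344), 18.959680557250977)
side 0.004 752 [0.512 0.14  0.011] ((542.492919921875, 170.53648376464844), (210.44967651367188, 232.68731689453125), 58.404476165771484)
side 0.03 335 [0.518 0.156 0.035] ((541.4462890625, 161.79490661621094), (72.61304473876953, 159.62893676757812), 89.79010772705078)
side 0.052 276 [0.562 0.161 0.057] ((530.1396484375, 163.8272705078125), (73.68733215332031, 138.99270629882812), 87.27076721191406)
side 0.065 450 [0.599 0.16  0.155] ((555.7250366210938, 161.4192657470703), (30.271013259887695, 202.7301025390625), 88.30103302001953)
```

Emit:
arm_command(moves=[1,41,-22,-4,0,0,0,1,41,-22,-4,0,0,0,1,41,-22,-4,0,0,0,1,41,-22,-4,0,0,0,1,41,-22,-4,0,0,0,1,41,-22,-4,0,0,0,1,41,-22,-4,0,0,0,1,41,-22,-4,0,0,0])

```text
clock: 2.3
tcp_pos: [0.4735, -0.207, 0.2636]
orientation: [0.0, 0.973, 0.232, 0.0]
wrist_force: [0.5, -0.8, -0.8]
finger_gap: 0.0853
grip_force: 0.0
```

Emit:
arm_command(moves=[1,0,0,0,0,0,-0.18,1,0,0,0,0,0,-0.18,1,0,0,0,0,0,-0.18,1,0,0,0,0,0,-0.18,1,0,0,0,0,0,-0.18,1,0,0,0,0,0,-0.18,1,0,0,0,0,0,-0.18,1,0,0,0,0,0,-0.18])

```text
clock: 3.3
tcp_pos: [0.4727, -0.2083, 0.2634]
orientation: [0.0, 0.576, 0.817, -0.0]
wrist_force: [0.8, 0.2, -1.0]
finger_gap: 0.0852
grip_force: 0.0
```

Emit:
arm_command(moves=[1,0,0,0,0,0,-0.18,1,0,0,0,0,0,-0.18,1,0,0,0,0,0,-0.18,1,0,0,0,0,0,-0.18,1,0,0,0,0,0,-0.18,1,0,0,0,0,0,-0.18,1,0,0,0,0,0,-0.18,1,0,0,0,0,0,-0.12])

```text
clock: 4.3
tcp_pos: [0.4727, -0.2083, 0.2634]
orientation: [0.0, -0.075, 0.997, -0.0]
wrist_force: [-0.4, 0.2, 0.6]
finger_gap: 0.0854
grip_force: 0.0
```

```bash
python3 - <<'E'
from h import *
s=get_state(); print(s["clock"],s["tcp_pos"],s["joint_pos"])
img,P,k=cloud("wrist"); np.savez("w1.npz",img=img,P=P,s=s["tcp_pos"],q=s["orientation"])
cv2.imwrite("pics/w1.png",cv2.resize(img,(800,600)))
for l in ["long_eyepiece","short_eyepiece","stand"]:
    for r in recognise("wrist",l)[:3]:
        u,v=map(int,r["point"]); print(l,r["point"],round(r["confidence"],2),P[v,u].round(3))
X,Y,Z=P[...,0],P[...,1],P[...,2]; g=img.astype(int).max(-1)
m=(abs(X-.5)<.15)&(abs(Y+.2)<.15)&(Z>.0)&(Z<.02)&(g>120)
print(m.sum(),cv2.minAreaRect(P[m][:,:2].astype(np.float32)*1000))
print(np.nanpercentile(Z,[5,50]))
E
```

```text
4.3 [ 0.47267211 -0.20825349  0.26336479] [-5.70476527e-01  1.91554633e-01 -3.58462744e-02  1.34321831e+00
 -5.53863918e-05 -7.21091283e-01]
long_eyepiece [269.8, 170.6] 0.87 [ 0.453 -0.222  0.103]
long_eyepiece [533.8, 272.8] 0.59 [0.544 0.131 0.035]
short_eyepiece [289.7, 245.3] 0.64 [ 0.535 -0.189  0.083]
short_eyepiece [264.6, 319.6] 0.57 [ 0.667 -0.201  0.033]
stand [298.2, 196.9] 0.72 [ 0.484 -0.187  0.063]
3426 ((514.368408203125, -186.88011169433594), (226.3577423095703, 108.68550872802734), 19.22663688659668)
[-0.00067313  0.00103798]
```

View pics/w1.png

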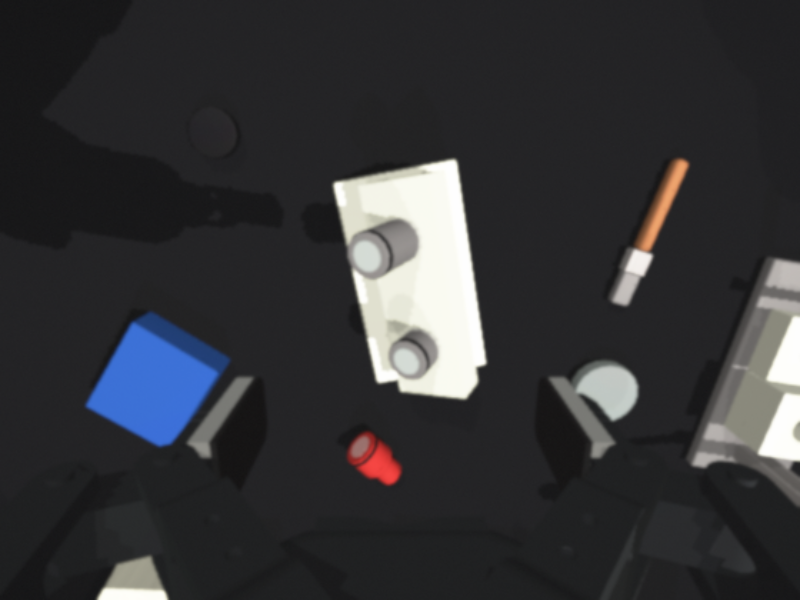

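The wrist view, enlarged, shows the long grey eyepiece at about (390,248), nearer the robot. The short grey one is at (412,353) and the red look-alike lies at (375,458), to be left alone. Now I'll fit the slope and head axes.

```bash
cat > fit.py <<'E'
from h import *
from scipy.optimize import least_squares
def fit(P,img):
    g=img.astype(int).max(-1)
    Q=P[(abs(P[...,0]-.5)<.14)&(abs(P[...,1]+.2)<.12)&(P[...,2]>.028)&(P[...,2]<.12)]
    rng=np.random.default_rng(0); best=None
    for _ in range(800):
        a,b,c=Q[rng.choice(len(Q),3,False)]; n=np.cross(b-a,c-a); L=np.linalg.norm(n)
        if L<1e-5: continue
        n/=L; n*=np.sign(n[2])
        if not .8<n[2]<.92: continue
        m=abs((Q-a)@n)<.0015
        if best is None or m.sum()>best.sum(): best=m
    c0=Q[best].mean(0); n=np.linalg.svd(Q[best]-c0)[2][2]; n*=np.sign(n[2])
    return n,c0,best.sum(),Q
def heads(n,c0,Q,guess,h):
    ex=np.cross([0,0,1],n); ex/=np.linalg.norm(ex); ey=np.cross(n,ex)
    hh=(Q-c0)@n; out=[]
    for g in guess:
        d=Q-g; d-=np.outer(d@n,n); m=(hh>.004)&(np.linalg.norm(d,axis=1)<.03)
        H=Q[m]; top=np.percentile(hh[m],95)
        S=H[(hh[m]<top-.004)]; T=H[hh[m]>top-.003]
        f=lambda p:np.hypot((S-c0)@ex-p[0],(S-c0)@ey-p[1])-.017
        x0=[(T.mean(0)-c0)@ex,(T.mean(0)-c0)@ey]
        r=least_squares(f,x0,loss="soft_l1",f_scale=.001)
        out.append((c0+r.x[0]*ex+r.x[1]*ey,top,len(S),len(T),np.abs(r.fun).mean(),c0+x0[0]*ex+x0[1]*ey))
    return out
E
python3 - <<'E'
from fit import *
z=np.load("w1.npz"); P=z["P"]
n,c0,k,Q=fit(P,z["img"]); print("n",n,np.degrees(np.arccos(n[2])),"az",np.degrees(np.arctan2(n[1],n[0])),k,c0)
R_=heads(n,c0,Q,[[.453,-.222,.103],[.535,-.189,.083]],0)
for r in R_: print(r[0].round(4),r[1].round(4),r[2:5],r[5].round(4))
d=R_[1][0]-R_[0][0]; print("sep",np.linalg.norm(d),np.degrees(np.arctan2(d[1],d[0])))
# tray
img=z["img"]
E
```

```text
n [ 0.16476017 -0.4713638   0.86641229] 29.955636172649683 az -70.73347338020362 5144 [ 0.48878119 -0.19220914  0.05761497]
[ 0.4566 -0.2091  0.0546] 0.0511 (734, 735, np.float64(0.00029324438227801004)) [ 0.455  -0.2074  0.0558]
[ 0.5416 -0.1793  0.0546] 0.0291 (332, 571, np.float64(0.0003203205387622142)) [ 0.5402 -0.1784  0.0553]
sep 0.09009266808644008 19.2965181188743
```

```bash
cat > plan.py <<'E'
from h import *
def frame(z,x):
    z=np.array(z,float); z/=np.linalg.norm(z); x=np.array(x,float); x-=x@z*z; x/=np.linalg.norm(x)
    return np.stack([x,np.cross(z,x),z],1)
def plan(Rt,p):
    "rotation vector in the tool frame (done first), then shift in the turned frame, mm"
    s=get_state(); R0=q2R(s["orientation"])
    print("t",round(s["clock"],2),"rotvec",R.from_matrix(R0.T@Rt).as_rotvec().round(4),"shift",((np.array(p)-s["tcp_pos"])@Rt*1000).round(1))
n=np.array([.1648,-.4714,.8664]); n/=np.linalg.norm(n)
a=np.radians(19.3); tx=-np.array([np.cos(a),np.sin(a),0])
RS=frame(-n,tx)
LONG=np.array([.4566,-.2091,.0542]); SHORT=np.array([.5416,-.1793,.0542])
E
python3 -c "
from plan import *
plan(RS,LONG+n*.1); plan(RS,LONG+n*.008)"
```

```text
t 4.5 rotvec [-0.5214  0.0502 -0.1885] shift [  15.5 -100.5   83.4]
t 4.5 rotvec [-0.5214  0.0502 -0.1885] shift [  15.5 -100.5  175.4]
```

Emit:
arm_command(moves=[1,0,0,0,-0.1303,0.0126,-0.0471,1,0,0,0,-0.1303,0.0126,-0.0471,1,0,0,0,-0.1303,0.0126,-0.0471,1,0,0,0,-0.1303,0.0126,-0.0471,1,5,-33,20,0,0,0,1,5,-33,25,0,0,0,1,5.5,-34.5,38,0,0,0,1,0,0,0,0,0,0])

```text
clock: 5.5
tcp_pos: [0.4716, -0.2558, 0.138]
orientation: [-0.046, -0.161, 0.952, 0.257]
wrist_force: [0.7, 0.8, 0.5]
finger_gap: 0.0855
grip_force: 0.0
```

```bash
python3 -c "
from plan import *
plan(RS,LONG+n*.1); plan(RS,LONG+n*.008)
from fit import *
s=get_state();print(s['joint_pos'])
img,P,k=cloud('wrist')
n_,c0,kk,Q=fit(P,img); print(n_,np.degrees(np.arctan2(n_[1],n_[0])))
R_=heads(n_,c0,Q,[[.453,-.222,.103],[.535,-.189,.083]],0)
for r in R_: print(r[0].round(4),r[1].round(4),r[2:5],r[5].round(4))
"
```

```text
t 5.5 rotvec [ 0.0063 -0.0037 -0.0023] shift [-1.2  0.6 -3. ]
t 5.5 rotvec [ 0.0063 -0.0037 -0.0023] shift [-1.2  0.6 89. ]
[-0.77338539  0.66933931  0.24395407  1.62932106  0.22316361 -1.16409387]
[ 0.16498327 -0.47194331  0.86605429] -70.73125089358922
[ 0.4567 -0.2089  0.0548] 0.0512 (665, 1949, np.float64(0.0001836173514775898)) [ 0.455  -0.2089  0.0551]
[ 0.5417 -0.1793  0.0548] 0.0291 (588, 1271, np.float64(0.0003286180331048609)) [ 0.5401 -0.1799  0.0547]
```

Emit:
arm_command(moves=[1,-1.2,0.6,0,0.0063,-0.0037,-0.0023,1,0,0,30,0,0,0,1,0,0,30,0,0,0,1,0,0,29,0,0,0,1,0,0,0,0,0,0,-1,0,0,0,0,0,0,-1,0,0,0,0,0,0,-1,0,0,0,0,0,0], newtons=50)

```text
clock: 6.55
tcp_pos: [0.4606, -0.2149, 0.0651]
orientation: [-0.04, -0.164, 0.953, 0.251]
wrist_force: [1.0, -6.3, 20.3]
finger_gap: 0.0328
grip_force: 48.2
```

Emit:
arm_command(moves=[-1,0,0,0,0,0,0,-1,0,0,0,0,0,0,-1,0,0,0,0,0,0])

```text
clock: 6.92
tcp_pos: [0.4606, -0.2149, 0.0652]
orientation: [-0.04, -0.164, 0.953, 0.251]
wrist_force: [0.3, -0.5, 5.6]
finger_gap: 0.0329
grip_force: 49.5
```

Emit:
arm_command(moves=[-1,0,0,-5,0,0,0,-1,0,0,-12,0,0,0,-1,0,0,-20,0,0,0,-1,0,0,-30,0,0,0,-1,0,0,-40,0,0,0,-1,0,0,0,0,0,0])

```text
clock: 7.68
tcp_pos: [0.4784, -0.2664, 0.1595]
orientation: [-0.039, -0.164, 0.954, 0.25]
wrist_force: [-0.6, -0.3, -2.6]
finger_gap: 0.0328
grip_force: 49.9
```

```bash
python3 -c "
from plan import *
s=get_state(); Rt=q2R(s['orientation']); t=s['tcp_pos']; print(s['finger_gap'],s['wrist_force'])
img,P,k=cloud('wrist'); cv2.imwrite('pics/w2.png',img)
L=(P-t)@Rt*1000
m=(abs(L[...,0])<25)&(abs(L[...,1])<14)&(L[...,2]>-45)&(L[...,2]<40); A=L[m]; print(len(A)); 
print(np.percentile(A,[1,5,50,95,99],axis=0).round(1))
img2,P2,k2=cloud('side'); cv2.imwrite('pics/s2.png',img2)
from workcell import *
print(proj(k,t),proj(k2,t))
plan(frame([0,0,-1],[-1,0,0]),[.507,.162,.16])
"
```

```text
0.03275591413035482 [-0.56422255 -0.25864513 -2.56542553]
7661
[[-12.8 -13.6 -39.1]
 [ -9.7 -12.1 -38.6]
 [ 11.    0.2 -37.2]
 [ 18.5  12.2   3.8]
 [ 18.9  13.6  27.1]]
[279.53064462 268.05707352] [356.19307734 275.26260012]
t 7.78 rotvec [ 0.5117 -0.083   0.3324] shift [-29.8 426.4  -3. ]
```

Emit:
arm_command(moves=[-1,0,0,-20,0.1023,-0.0166,0.0665,-1,0,0,-20,0.1023,-0.0166,0.0665,-1,0,0,-20,0.1023,-0.0166,0.0665,-1,0,0,-20,0.1023,-0.0166,0.0665,-1,0,0,-20,0.1023,-0.0166,0.0665,-1,15,50,0,0,0,0,-1,20,55,0,0,0,0,-1,20,55,0,0,0,0])

```text
clock: 8.78
tcp_pos: [0.4285, -0.1305, 0.25]
orientation: [-0.001, -0.0, 1.0, 0.001]
wrist_force: [0.5, 0.3, -0.9]
finger_gap: 0.0328
grip_force: 50.0
```

Emit:
arm_command(moves=[-1,0,55,0,0,0,0,-1,0,55,0,0,0,0,-1,0,50,0,0,0,0,-1,0,30,0,0,0,0,-1,0,0,0,0,0,0,-1,0,0,0,0,0,0])

```text
clock: 9.52
tcp_pos: [0.4297, 0.0569, 0.2507]
orientation: [-0.001, -0.0, 1.0, 0.0]
wrist_force: [-1.0, 0.0, -0.5]
finger_gap: 0.033
grip_force: 50.1
```

```bash
cat > held.py <<'E'
from plan import *
from scipy.optimize import least_squares
def held(P,s):
    "held head in tool frame (mm): top plane normal, height, axis"
    L=(P-s["tcp_pos"])@q2R(s["orientation"])*1000
    m=(abs(L[...,0])<24)&(abs(L[...,1])<15)&(L[...,2]>-45)&(L[...,2]<30); A=L[m]
    h=np.percentile(A[:,2],2)
    T=A[A[:,2]<h+3]; c=np.linalg.lstsq(np.c_[T[:,:2],np.ones(len(T))],T[:,2],rcond=None)[0]
    S=A[(A[:,2]>h+6)&(A[:,2]<h+24)&(A[:,0]>8)]
    f=lambda p:np.hypot(S[:,0]-p[0]-p[2]*(S[:,2]+10)/100,S[:,1]-p[1])-17
    r=least_squares(f,[1,0,0],loss="soft_l1",f_scale=.5)
    print("top plane dz/dx,dz/dy,z0",c.round(3),"n",len(T),len(S),"axis x,y,slope%",r.x.round(2),np.abs(r.fun).mean().round(2))
    return A
E
python3 - <<'E'
from held import *
s=get_state(); img,P,k=cloud("wrist"); np.savez("w3.npz",img=img,P=P,t=s["tcp_pos"],q=s["orientation"]); print(s["tcp_pos"],s["orientation"],s["finger_gap"])
held(P,s); cv2.imwrite("pics/w3.png",cv2.resize(img,(800,600)))
X,Y,Z=P[...,0],P[...,1],P[...,2]
for lo,hi in [(.006,.016),(.031,.039),(.053,.061)]:
    m=(abs(X-.56)<.16)&(abs(Y-.16)<.1)&(Z>lo)&(Z<hi); A=P[m]
    print(lo,m.sum(),A.mean(0).round(4),np.percentile(A,[1,99],axis=0).round(3).tolist())
E
```

```text
[0.42967117 0.05691383 0.25073746] [-1.14550685e-03 -4.14887008e-04  9.99999234e-01  2.16837256e-04] 0.03301142075879966
top plane dz/dx,dz/dy,z0 [ 6.0000e-03 -6.0000e-03 -3.7838e+01] n 5145 1197 axis x,y,slope% [ 1.41  0.28 -1.38] 0.21
0.006 3453 [0.4666 0.1604 0.0114] [[0.432, 0.117, 0.008], [0.54, 0.215, 0.015]]
0.031 2451 [0.5115 0.1643 0.0351] [[0.456, 0.131, 0.031], [0.577, 0.201, 0.038]]
0.053 1111 [0.5459 0.1754 0.0571] [[0.456, 0.143, 0.053], [0.579, 0.2, 0.06]]
```

View pics/w3.png

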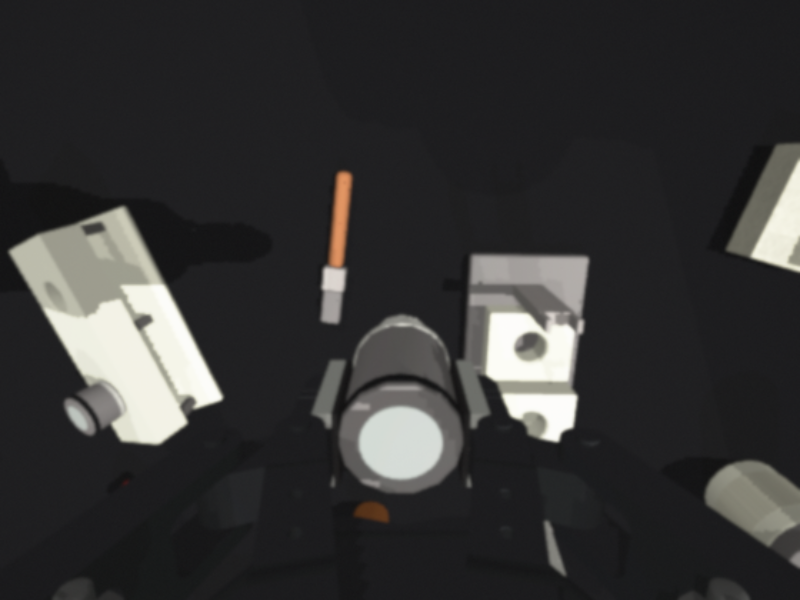

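The wrist view shows the held long eyepiece centred. The low socket is at about (531,347) and the raised one at (532,424), with the tray base edge at row 256.

```bash
cat > sock.py <<'E'
from plan import *
from scipy.optimize import least_squares
def onplane(k,uv,z):
    f,cx,cy,Rm,t=k; uv=np.asarray(uv,float)
    d=np.c_[(uv[:,0]-cx)/f,(uv[:,1]-cy)/f,np.ones(len(uv))]@Rm.T
    return (t+d*((z-t[2])/d[:,2])[:,None])[:,:2]
def kfrom(t,q):
    c=camera_info("wrist"); f=210/np.tan(np.radians(c["fovy"])/2); T=np.array(c["tool_from_camera"]); Rt=q2R(q)
    return f,c["cx"],c["cy"],Rt@T[:3,:3],Rt@T[:3,3]+t
def hole(img,P,k,z,guess,rad=.0138):
    "mouth centre: boundary between bright step top and darker hole, along rays from the guess"
    g=cv2.cvtColor(img,cv2.COLOR_BGR2GRAY).astype(np.float32); pts=[]
    for a in np.linspace(0,2*np.pi,72,endpoint=False):
        r=np.arange(.008,.021,.0004)
        w=np.c_[guess[0]+r*np.cos(a),guess[1]+r*np.sin(a),np.full(len(r),z)]; uv=proj(k,w)
        I=cv2.remap(g,uv[:,0].astype(np.float32)[None],uv[:,1].astype(np.float32)[None],1)[0]
        d=np.gradient(I); i=np.argmax(d)
        if d[i]>3 and 0<i<len(r)-1: pts.append(w[i,:2])
    pts=np.array(pts)
    f=lambda p:np.hypot(pts[:,0]-p[0],pts[:,1]-p[1])-p[2]
    s=least_squares(f,[*guess,rad],loss="soft_l1",f_scale=.0007)
    return s.x,len(pts),np.median(abs(s.fun))
E
python3 - <<'E'
from sock import *
z=np.load("w3.npz"); img,P=z["img"],z["P"]; k=kfrom(z["t"],z["q"])
for zz,uv in [(.035,(531*.7,347*.7)),(.057,(532*.7,424*.7))]:
    g=onplane(k,[uv],zz)[0]; print("guess",g)
    for _ in range(3):
        r=hole(img,P,k,zz,g); g=r[0][:2]
    print(r)
X,Y,Z=P[...,0],P[...,1],P[...,2]
# edges: base near edge & left edge, low step left/near edges
m=(abs(Y-.16)<.08)&(X<.47)&(X>.4)&(Z>.006)&(Z<.016)
c=P[m]; print("base near",np.percentile(c[:,0],1),"y",np.percentile(c[:,1],[1,99]))
b=[]
for y in np.arange(.122,.206,.004):
    q=c[abs(c[:,1]-y)<.002]
    if len(q)>3: b.append((y,q[:,0].min()))
b=np.array(b); print("near edge slope",np.polyfit(b[:,0],b[:,1],1))
# bar: high points
for n in ["scene","side"]:
    d=np.load(n+".npz"); Q=d["P"]; m=(abs(Q[...,0]-.64)<.08)&(abs(Q[...,1]-.16)<.05)&(Q[...,2]>.115)&(Q[...,2]<.32); B=Q[m]
    print(n,len(B),"z",B[:,2].min(),B[:,2].max(),"x(z)",np.polyfit(B[:,2]-.093,B[:,0],1),"y",np.polyfit(B[:,2]-.093,B[:,1],1))
    m=(abs(Q[...,0]-.55)<.15)&(abs(Q[...,1]-.16)<.05)&(Q[...,2]>.08)&(Q[...,2]<.103); B=Q[m]; h=np.histogram(B[:,0],bins=np.arange(.4,.7,.02)); print(h[0])
E
```

```text
guess [0.50522926 0.1672337 ]
(array([0.50458146, 0.16630405, 0.01331124]), 72, np.float64(0.00030925021129293156))
guess [0.56513027 0.1669465 ]
(array([0.56594741, 0.16606409, 0.01259154]), 42, np.float64(0.00022134539544648845))
base near 0.4316921261452103 y [0.11725208 0.21514943]
near edge slope [0.0121552  0.42986323]
scene 181 z 0.1168406842950469 0.29277308908567024 x(z) [0.17180066 0.62360358] y [0.00519392 0.16013077]
[ 0  0  7 29  0  0  0  0  0  0  6 39  0  0]
side 251 z 0.11525092253662228 0.29160787812703914 x(z) [0.17454711 0.61834958] y [-0.00110804  0.16060042]
[ 0  0 31 23  0  0  0  0  0  0 31 26  0  0]
```

Emit:
arm_command(moves=[-1,-25,36,10,0,0,0,-1,-25,36,20,0,0,0,-1,-26,37,30,0,0,0,-1,0,0,40,0,0,0,-1,0,0,35,0,0,0,-1,0,0,0,0,0,0])

```text
clock: 10.32
tcp_pos: [0.504, 0.1645, 0.1136]
orientation: [-0.004, 0.001, 1.0, -0.0]
wrist_force: [-0.6, -0.1, -0.2]
finger_gap: 0.0325
grip_force: 50.3
```

```bash
python3 - <<'E'
from sock import *
from held import held
s=get_state(); img,P,k=cloud("wrist"); np.savez("w4.npz",img=img,P=P,t=s["tcp_pos"],q=s["orientation"])
held(P,s); plan(frame([0,0,-1],[-1,0,0]),[.5059,.1660,.1])
im2,P2,k2=cloud("side"); im3,P3,k3=cloud("scene")
def pan(i,kk,p,h=60):
    u,v=map(int,proj(kk,p)); return cv2.resize(i[max(v-h,0):v+h,max(u-h,0):u+h],(400,400),interpolation=3)
c=[.505,.166,.06]
cv2.imwrite("pics/a4.png",np.hstack([cv2.resize(img,(533,400)),])) 
cv2.imwrite("pics/m4.png",np.vstack([np.hstack([pan(im2,k2,c,40),pan(im3,k3,c,40)])]))
cv2.imwrite("pics/c4.png",cv2.resize(img[60:330,120:440],(800,600) if 0 else (711,600)))
E
```

```text
top plane dz/dx,dz/dy,z0 [ 5.0000e-03 -7.0000e-03 -3.7816e+01] n 5149 1181 axis x,y,slope% [ 1.43  0.29 -1.36] 0.21
t 10.38 rotvec [-0.     -0.0037 -0.0015] shift [-0.4  1.1 15.8]
```

View pics/c4.png

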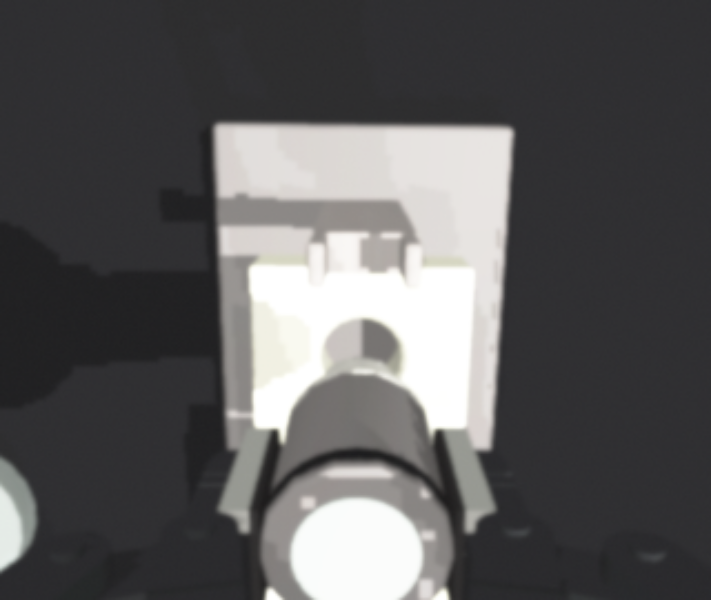

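The crop shows the stem just above the low socket, with the visible arc of the mouth around (363,345). I'll fit that arc and the tray edges from this closer view.

```bash
python3 - <<'E'
from sock import *
z=np.load("w4.npz"); img,P=z["img"],z["P"]; k=kfrom(z["t"],z["q"])
g0=cv2.cvtColor(img,cv2.COLOR_BGR2GRAY).astype(np.float32)
def edge(p0,d,L,zz,sgn=1):
    r=np.arange(-L,L,.0004); w=np.c_[p0[0]+r*d[0],p0[1]+r*d[1],np.full(len(r),zz)]; uv=proj(k,w).astype(np.float32)
    I=cv2.remap(g0,uv[:,0][None],uv[:,1][None],1)[0]; gr=np.gradient(I)*sgn; i=gr.argmax(); return w[i,:2],gr[i]
# mouth arc facing robot
g=np.array([.5045,.1663])
for _ in range(4):
    pts=[]
    for a in np.radians(np.arange(125,236,4)):
        d=np.array([np.cos(a),np.sin(a)]); p,v=edge(g+d*.0145,d,.005,.035)
        if v>5: pts.append(p)
    pts=np.array(pts)
    s=least_squares(lambda p:np.hypot(*(pts-p[:2]).T)-p[2],[*g,.0138],loss="soft_l1",f_scale=.0005); g=s.x[:2]
print("mouth",s.x,len(pts),np.median(abs(s.fun)))
e=np.array([edge((.4320,y),(1,0),.012,.011)[0] for y in np.arange(.125,.21,.006)]); q=np.polyfit(e[:,1],e[:,0],1); print("base near x@y=.166",np.polyval(q,.166),"slope",q[0], "->low",np.polyval(q,.166)+.0765)
l=np.array([edge((x,.1165),(0,1),.01,.011)[0] for x in np.arange(.44,.52,.005)]); r=np.array([edge((x,.2155),(0,-1),.01,.011)[0] for x in np.arange(.44,.52,.005)])
print("left",np.median(l[:,1]),np.polyfit(l[:,0],l[:,1],1)[0],"right",np.median(r[:,1]),np.polyfit(r[:,0],r[:,1],1)[0])
e=np.array([edge((.4435,y),(1,0),.008,.035)[0] for y in list(np.arange(.136,.150,.003))+list(np.arange(.184,.198,.003))]); print("step near x",np.median(e[:,0]),"->low",np.median(e[:,0])+.030)
l=np.array([edge((x,.1315),(0,1),.008,.035)[0] for x in np.arange(.48,.51,.003)]);r=np.array([edge((x,.2005),(0,-1),.008,.035)[0] for x in np.arange(.48,.51,.003)]); print("step y",np.median(l[:,1]),np.median(r[:,1]))
E
```

```text
mouth [0.50518392 0.16618893 0.01321042] 28 3.002667859148666e-05
base near x@y=.166 0.4319338095238095 slope 0.012857142857143147 ->low 0.5084338095238095
left 0.1161 -0.012745098039215514 right 0.2159 -0.010980392156862993
step near x 0.4375 ->low 0.4675
step y 0.1307 0.20170000000000002
```

Emit:
arm_command(moves=[-1,-1.4,1,18,0,-0.0037,-0.0015,-1,0,0,20,0,0,0,-1,0,0,0,0,0,0])

```text
clock: 10.85
tcp_pos: [0.508, 0.1668, 0.0793]
orientation: [0.002, -0.001, 1.0, 0.0]
wrist_force: [-0.4, -1.3, -1.3]
finger_gap: 0.0326
grip_force: 50.3
```

```bash
python3 - <<'E'
from sock import *
from held import held
s=get_state(); img,P,k=cloud("wrist"); np.savez("w5.npz",img=img,P=P,t=s["tcp_pos"],q=s["orientation"])
print(s["tcp_pos"]); plan(frame([0,0,-1],[-1,0,0]),[.5069,.1659,.0472])
g0=cv2.cvtColor(img,cv2.COLOR_BGR2GRAY).astype(np.float32)
g=np.array([.5055,.1662])
for _ in range(4):
    pts=[]
    for a in np.radians(np.arange(135,226,4)):
        d=np.array([np.cos(a),np.sin(a)]); r=np.arange(.0095,.0195,.0003); w=np.c_[g[0]+r*d[0],g[1]+r*d[1],np.full(len(r),.035)]
        uv=proj(k,w).astype(np.float32); I=cv2.remap(g0,uv[:,0][None],uv[:,1][None],1)[0]; gr=np.gradient(I); i=gr.argmax()
        if gr[i]>5: pts.append(w[i,:2])
    pts=np.array(pts); q=least_squares(lambda p:np.hypot(*(pts-p[:2]).T)-p[2],[*g,.0138],loss="soft_l1",f_scale=.0005); g=q.x[:2]
print("mouth",q.x,len(pts),np.median(abs(q.fun)))
f=least_squares(lambda p:np.hypot(*(pts-p[:2]).T)-.01375,g); print("fixed r",f.x)
m=(abs(P[...,2]-.035)<.004)&(abs(P[...,1]-.166)<.03)&(abs(P[...,0]-.5)<.05); print("step z",np.median(P[m][:,2]))
# stem points
L=(P-s["tcp_pos"])@q2R(s["orientation"])*1000
m=(L[...,2]>15)&(L[...,2]<33)&(abs(L[...,1])<13)&(L[...,0]>5)&(L[...,0]<16); A=L[m]; print(len(A))
t=least_squares(lambda p:np.hypot(A[:,0]-p[0],A[:,1]-p[1])-12,[1.4,.3],loss="soft_l1",f_scale=.5); print("stem axis tool",t.x)
E
```

```text
[0.50803079 0.16680081 0.07929695]
t 10.9 rotvec [0.0008 0.0047 0.0013] shift [ 1.7 -1.1 32.8]
mouth [0.50542146 0.16573588 0.01370907] 23 9.879917397004334e-05
fixed r [0.50546375 0.16572592]
step z 0.03545982366170221
85
stem axis tool [1.74234544 0.55529552]
```

Emit:
arm_command(moves=[-1,1,-1.4,0,0,0,0,-1,0,0,6,0,0,0,-1,0,0,6,0,0,0,-1,0,0,6,0,0,0,-1,0,0,0,0,0,0])

```text
clock: 11.52
tcp_pos: [0.5063, 0.1656, 0.0598]
orientation: [0.001, -0.001, 1.0, 0.0]
wrist_force: [-0.2, -0.0, -1.3]
finger_gap: 0.033
grip_force: 50.3
```

Emit:
arm_command(moves=[-1,0,0,5,0,0,0,-1,0,0,4,0,0,0,-1,0,0,3,0,0,0,-1,0,0,0,0,0,0])

```text
clock: 12.02
tcp_pos: [0.5068, 0.1657, 0.0483]
orientation: [0.001, -0.001, 1.0, 0.0]
wrist_force: [-0.5, -0.2, -1.7]
finger_gap: 0.0325
grip_force: 50.3
```

Emit:
arm_command(moves=[-1,0,0,1,0,0,0,-1,0,0,0,0,0,0,1,0,0,0,0,0,0,1,0,0,0,0,0,0,1,0,0,0,0,0,0,1,0,0,-20,0,0,0,1,0,0,-60,0,0,0,1,0,0,-60,0,0,0])

```text
clock: 13.02
tcp_pos: [0.5059, 0.1655, 0.1887]
orientation: [0.001, -0.001, 1.0, 0.0]
wrist_force: [2.3, -0.0, -1.1]
finger_gap: 0.0856
grip_force: 0.0
```

```bash
python3 - <<'E'
from sock import *
img,P,k=cloud("wrist"); s=get_state(); print(s["tcp_pos"],s["finger_gap"])
m=(abs(P[...,0]-.505)<.03)&(abs(P[...,1]-.166)<.03)&(P[...,2]>.078)&(P[...,2]<.1); A=P[m]; print(len(A),A.mean(0),np.median(A[:,2]))
c=np.linalg.lstsq(np.c_[A[:,:2],np.ones(len(A))],A[:,2],rcond=None)[0]; print("tilt",c[:2])
plan(RS,SHORT+n*.09); print(SHORT+n*.09)
# raised mouth
g=np.array([.5674,.1650])
for _ in range(3):
    r=hole(img,P,k,.057,g); g=r[0][:2]
print("raised",r)
np.savez("w6.npz",img=img,P=P,t=s["tcp_pos"],q=s["orientation"])
E
```

```text
[0.50987219 0.16631085 0.19770449] 0.08568286355490023
1412 [0.5038482  0.16633881 0.08539514] 0.08558196526240953
tilt [ 3.38495927e-02 -3.58618036e-05]
t 13.07 rotvec [-0.5179  0.1018 -0.3233] shift [  84.3 -363.4 -133.8]
[ 0.55643181 -0.22172545  0.13217499]
raised (array([0.56647493, 0.16551424, 0.01337889]), 61, np.float64(0.0002087370561756046))
```

Emit:
arm_command(moves=[1,-7,-55,0,0,0,0,1,-7,-55,0,0,0,0,1,-7,-55,0,0,0,0,1,-7,-55,0,0,0,0,1,-6,-55,0,0,0,0,1,-6,-55,0,0,0,0,1,-6,-58,0,0,0,0,1,0,0,0,-0.1036,0.0204,-0.0647])

```text
clock: 14.08
tcp_pos: [0.5533, -0.225, 0.1878]
orientation: [-0.008, -0.033, 0.998, 0.052]
wrist_force: [1.3, 0.8, -0.0]
finger_gap: 0.0854
grip_force: 0.0
```

Emit:
arm_command(moves=[1,0,0,0,-0.1036,0.0204,-0.0647,1,0,0,0,-0.1036,0.0204,-0.0647,1,0,0,0,-0.1036,0.0204,-0.0647,1,0,0,0,-0.1036,0.0204,-0.0647,1,0,0,0,0,0,0])

```text
clock: 14.7
tcp_pos: [0.5531, -0.2235, 0.1839]
orientation: [-0.05, -0.159, 0.952, 0.256]
wrist_force: [-0.5, -0.8, -0.6]
finger_gap: 0.085
grip_force: 0.0
```

```bash
python3 -c "
from plan import *
plan(RS,SHORT+n*.06); plan(RS,SHORT+n*.001)"
```

```text
t 14.7 rotvec [ 0.0059 -0.0119 -0.0091] shift [ -3.7 -25.3  75. ]
t 14.7 rotvec [ 0.0059 -0.0119 -0.0091] shift [ -3.7 -25.3 134. ]
```

Emit:
arm_command(moves=[1,-3.7,-25.3,20,0.0059,-0.0119,-0.0091,1,0,0,30,0,0,0,1,0,0,30,0,0,0,1,0,0,30,0,0,0,1,0,0,14,0,0,0,1,0,0,0,0,0,0,1,0,0,0,0,0,0])

```text
clock: 15.58
tcp_pos: [0.5443, -0.1843, 0.0685]
orientation: [-0.041, -0.164, 0.953, 0.252]
wrist_force: [-0.5, 0.6, -0.2]
finger_gap: 0.0852
grip_force: 0.0
```

```bash
python3 -c "
from plan import *
plan(RS,SHORT+n*.001)
from fit import *
img,P,k=cloud('wrist')
plan(RS,SHORT+n*.001)
"
```

```text
t 15.57 rotvec [-0.0063  0.0033  0.004 ] shift [ 0.9 -2.3 14.2]
t 15.62 rotvec [-0.0063  0.0035  0.0039] shift [ 0.9 -2.1 14.2]
```

Emit:
arm_command(moves=[1,0.9,-2.2,7,-0.006,0.003,0.004,1,0,0,7,0,0,0,1,0,0,0,0,0,0])

```text
clock: 16.0
tcp_pos: [0.5404, -0.1786, 0.0532]
orientation: [-0.045, -0.162, 0.952, 0.256]
wrist_force: [0.7, 0.0, 0.3]
finger_gap: 0.0854
grip_force: 0.0
```

```bash
python3 -c "
from plan import *
plan(RS,SHORT+n*.001)"
```

```text
t 16.0 rotvec [ 0.0036 -0.0019 -0.001 ] shift [-0.9 -0.4 -2.4]
```

Emit:
arm_command(moves=[1,-0.5,0,-2,0,0,0,1,0,0,0,0,0,0,-1,0,0,0,0,0,0,-1,0,0,0,0,0,0,-1,0,0,0,0,0,0,-1,0,0,0,0,0,0,-1,0,0,0,0,0,0,-1,0,0,0,0,0,0])

```text
clock: 17.0
tcp_pos: [0.5419, -0.1801, 0.0559]
orientation: [-0.044, -0.162, 0.952, 0.256]
wrist_force: [0.7, -1.3, 3.1]
finger_gap: 0.0324
grip_force: 49.8
```

Emit:
arm_command(moves=[-1,0,0,-6,0,0,0,-1,0,0,-14,0,0,0,-1,0,0,-20,0,0,0,-1,0,0,-40,0,0,0,-1,0,0,-40,0,0,0,-1,0,0,0,0,0,0])

```text
clock: 17.75
tcp_pos: [0.5631, -0.239, 0.1625]
orientation: [-0.042, -0.162, 0.953, 0.254]
wrist_force: [0.4, -0.3, -1.2]
finger_gap: 0.0324
grip_force: 50.2
```

```bash
python3 - <<'E'
from held import *
s=get_state(); img,P,k=cloud("wrist"); print(s["tcp_pos"])
held(P,s); cv2.imwrite("pics/w7.png",img)
plan(frame([0,0,-1],[-1,0,0]),[.50,.09,.26])
E
```

```text
[ 0.56311343 -0.23900179  0.16254991]
top plane dz/dx,dz/dy,z0 [ 8.000e-03 -1.000e-03 -2.681e+01] n 4369 953 axis x,y,slope% [-0.2   0.4  -1.61] 0.21
t 17.8 rotvec [ 0.5175 -0.0869  0.3284] shift [ 62.5 327.9 -99.3]
```

Emit:
arm_command(moves=[-1,0,0,-18,0.1035,-0.0174,0.0657,-1,0,0,-18,0.1035,-0.0174,0.0657,-1,0,0,-18,0.1035,-0.0174,0.0657,-1,0,0,-18,0.1035,-0.0174,0.0657,-1,0,0,-18,0.1035,-0.0174,0.0657,-1,0,55,0,0,0,0,-1,0,55,0,0,0,0,-1,0,55,0,0,0,0])

```text
clock: 18.8
tcp_pos: [0.5682, -0.0958, 0.2432]
orientation: [-0.002, -0.0, 1.0, 0.002]
wrist_force: [0.6, 0.5, -0.4]
finger_gap: 0.032
grip_force: 50.1
```

```bash
python3 -c "
from plan import *
plan(frame([0,0,-1],[-1,0,0]),[.567,.165,.13])"
```

```text
t 18.8 rotvec [ 0.0031 -0.0048  0.0009] shift [  1.2 260.8 113.2]
```

Emit:
arm_command(moves=[-1,1,52,10,0.0031,-0.0048,0,-1,0,52,20,0,0,0,-1,0,52,20,0,0,0,-1,0,52,20,0,0,0,-1,0,50,20,0,0,0,-1,0,0,20,0,0,0,-1,0,0,0,0,0,0,-1,0,0,0,0,0,0])

```text
clock: 19.8
tcp_pos: [0.5682, 0.1595, 0.1344]
orientation: [0.001, -0.0, 1.0, -0.001]
wrist_force: [-0.4, -0.7, 0.4]
finger_gap: 0.0324
grip_force: 50.2
```

```bash
cat > ins.py <<'E'
from sock import *
from held import held
s=get_state(); img,P,k=cloud("wrist"); print(s["tcp_pos"],s["wrist_force"]); held(P,s)
g0=cv2.cvtColor(img,cv2.COLOR_BGR2GRAY).astype(np.float32); g=np.array([.5667,.1653])
for _ in range(4):
    pts=[]
    for a in np.radians(np.arange(125,236,4)):
        d=np.array([np.cos(a),np.sin(a)]); r=np.arange(.0095,.0195,.0003); w=np.c_[g[0]+r*d[0],g[1]+r*d[1],np.full(len(r),.057)]
        uv=proj(k,w).astype(np.float32); I=cv2.remap(g0,uv[:,0][None],uv[:,1][None],1)[0]; gr=np.gradient(I); i=gr.argmax()
        if gr[i]>5: pts.append(w[i,:2])
    pts=np.array(pts); q=least_squares(lambda p:np.hypot(*(pts-p[:2]).T)-.0136,g,loss="soft_l1",f_scale=.0005); g=q.x
print("mouth",g,len(pts),np.median(abs(q.fun)))
L=(P-s["tcp_pos"])@q2R(s["orientation"])*1000
m=(L[...,2]>4)&(L[...,2]<22)&(abs(L[...,1])<13)&(L[...,0]>3)&(L[...,0]<16); A=L[m]
t=least_squares(lambda p:np.hypot(A[:,0]-p[0],A[:,1]-p[1])-12,[0,.4],loss="soft_l1",f_scale=.5); print("stem",len(A),t.x)
plan(frame([0,0,-1],[-1,0,0]),[g[0]+t.x[0]/1000,g[1]-t.x[1]/1000,.0558])
cv2.imwrite("pics/ins.png",cv2.resize(img[60:330,120:440],(711,600)))
E
python3 ins.py
```

```text
[0.56819612 0.15948902 0.13438069] [-0.42479532 -0.67916007  0.41843095]
top plane dz/dx,dz/dy,z0 [ 8.0000e-03 -1.0000e-03 -2.6924e+01] n 4386 967 axis x,y,slope% [-0.14  0.3  -1.55] 0.21
mouth [0.56710263 0.1657703 ] 15 0.00014866274823843034
stem 148 [-0.16654659  0.31118189]
t 19.85 rotvec [-0.001   0.0028 -0.    ] shift [ 1.9  6.2 79.2]
```

Emit:
arm_command(moves=[-1,1.3,6,15,0,0,0,-1,0,0,15,0,0,0,-1,0,0,16,0,0,0,-1,0,0,0,0,0,0,-1,0,0,0,0,0,0])

```text
clock: 20.48
tcp_pos: [0.5675, 0.1656, 0.0882]
orientation: [0.001, -0.0, 1.0, -0.001]
wrist_force: [0.6, 0.2, -0.5]
finger_gap: 0.0325
grip_force: 50.2
```

```bash
python3 ins.py
```

```text
[0.56746057 0.16563406 0.08822077] [ 0.59306628  0.21628292 -0.5391687 ]
top plane dz/dx,dz/dy,z0 [ 1.1000e-02  0.0000e+00 -2.6919e+01] n 4380 960 axis x,y,slope% [-0.14  0.3  -1.44] 0.21
mouth [0.56553023 0.16432997] 28 0.0003915413294553038
stem 146 [-0.18259567  0.34719229]
t 20.52 rotvec [-0.0011  0.0029  0.0007] shift [ 2.5 -1.7 32.8]
```

View pics/ins.png

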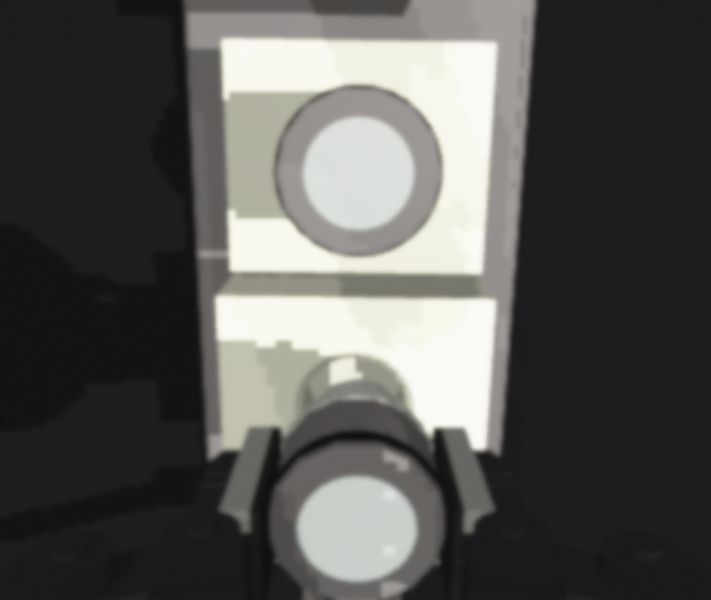

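The raised mouth arc sits around (356,378) with the stem centred over it to within 0.5 mm, and the long eyepiece is seated at (358,170). I'll make a small correction and insert.

Emit:
arm_command(moves=[-1,1.1,-0.8,0,0,0,0,-1,0,0,6,0,0,0,-1,0,0,5,0,0,0,-1,0,0,5,0,0,0,-1,0,0,0,0,0,0])

```text
clock: 21.15
tcp_pos: [0.566, 0.1648, 0.0717]
orientation: [0.001, -0.0, 1.0, -0.001]
wrist_force: [-0.9, 0.7, -1.2]
finger_gap: 0.0321
grip_force: 50.2
```

Emit:
arm_command(moves=[-1,0,0,6,0,0,0,-1,0,0,5,0,0,0,-1,0,0,4,0,0,0,-1,0,0,0,0,0,0])

```text
clock: 21.65
tcp_pos: [0.5664, 0.1649, 0.0586]
orientation: [0.001, -0.0, 1.0, -0.001]
wrist_force: [-4.3, -0.5, 9.6]
finger_gap: 0.0322
grip_force: 51.2
```

Emit:
arm_command(moves=[1,0,0,0,0,0,0,1,0,0,0,0,0,0,1,0,0,0,0,0,0,1,0,0,-20,0,0,0,1,10,0,-50,0,0,0,1,20,0,-50,0,0,0,1,30,0,-20,0,0,0,1,0,0,0,0,0,0])

```text
clock: 22.65
tcp_pos: [0.5057, 0.1653, 0.1994]
orientation: [0.003, -0.001, 1.0, -0.0]
wrist_force: [0.9, -0.2, 0.1]
finger_gap: 0.0852
grip_force: 0.0
```

```bash
python3 - <<'E'
from sock import *
s=get_state(); img,P,k=cloud("wrist"); print(s["tcp_pos"],s["wrist_force"])
for c in [(.505,.166),(.567,.165)]:
    m=(abs(P[...,0]-c[0])<.022)&(abs(P[...,1]-c[1])<.022)&(P[...,2]>.077)&(P[...,2]<.11); A=P[m]
    print(len(A),((A.min(0)+A.max(0))/2).round(4),np.median(A[:,2]),np.linalg.lstsq(np.c_[A[:,:2],np.ones(len(A))],A[:,2],rcond=None)[0][:2].round(3))
for n_ in ["scene","side"]:
    im,Q,kk=cloud(n_); m=(abs(Q[...,0]-.64)<.08)&(abs(Q[...,1]-.16)<.05)&(Q[...,2]>.115)&(Q[...,2]<.32); B=Q[m]
    print(n_,len(B),"zmax",B[:,2].max(),"x(z)",np.polyfit(B[:,2]-.093,B[:,0],1),"y",B[:,1].mean())
E
```

```text
[0.50566018 0.16533591 0.19944526] [ 0.85375388 -0.17507787  0.06328029]
1315 [0.505  0.1661 0.0828] 0.08556469349621387 [ 0.028 -0.   ]
1127 [0.5663 0.1653 0.0825] 0.0855057441654839 [ 0.065 -0.001]
scene 180 zmax 0.2953599001711773 x(z) [0.17389248 0.62323826] y 0.1610534549414898
side 248 zmax 0.29124884565909914 x(z) [0.17083766 0.61902503] y 0.1605817080779947
```

Emit:
arm_command(moves=[-1,0,-48,-24,0,0,0,-1,0,-48,-23,0,0,0,-1,-42,0,0,0,0,0,-1,-42,0,0,0,0,0,-1,-42,0,0,0,0,0,-1,-43,0,0,0,0,0,-1,0,0,0,0,0,0,-1,0,0,0,0,0,0], newtons=20)

```text
clock: 23.8
tcp_pos: [0.6746, 0.069, 0.2426]
orientation: [-0.001, -0.0, 1.0, -0.001]
wrist_force: [0.4, -0.8, -0.3]
finger_gap: -0.0004
grip_force: 0.0
```

```bash
python3 -c "
from plan import *
plan(frame([0,0,-1],[-1,0,0]),[.676,.1645,.245]); print(get_state()['finger_gap'],get_state()['joint_pos'])
img,P,k=cloud('side')
cv2.imwrite('pics/s8.png',img)"
```

```text
t 23.8 rotvec [-0.0011 -0.001   0.0005] shift [-1.4 95.5 -2.4]
-0.00040142348553367824 [-1.58351517e-02  5.26715293e-01  3.96413355e-01  1.44151876e+00
 -1.07547218e-03 -1.63685349e-02]
```

View pics/s8.png

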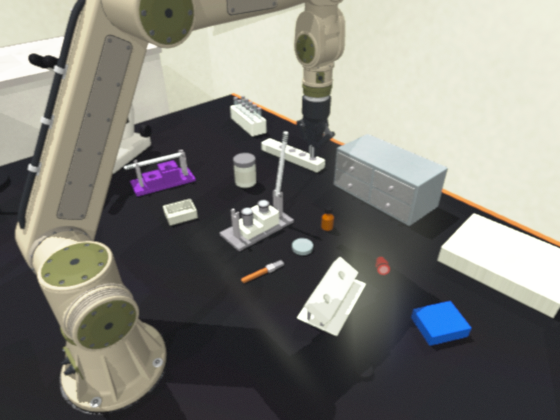

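Side view: both eyepieces are in the tray at (247,217) and (263,208), the bar is up at (282,165), and the shut gripper is at (313,140). I'll move behind the bar.

Emit:
arm_command(moves=[-1,-2,32,-3,0,0,0,-1,0,32,0,0,0,0,-1,0,31,0,0,0,0,-1,0,0,0,0,0,0])

```text
clock: 24.35
tcp_pos: [0.6757, 0.1665, 0.2485]
orientation: [0.002, -0.002, 1.0, -0.0]
wrist_force: [-0.2, 0.5, 0.6]
finger_gap: 0.0002
grip_force: 0.0
```

```bash
python3 - <<'E'
from plan import *
s=get_state(); print(s["tcp_pos"],s["wrist_force"],s["clock"])
hx,hz=.6213,.093
prev=None
for th,r in [(1.57,.152),(1.4,.160),(1.2,.168),(1.0,.176),(.8,.182),(.6,.187),(.45,.19),(.3,.192),(.15,.193),(.0,.194)]:
    X=hx-r*np.cos(th)+.004*np.sin(th)+.011; Z=hz+r*np.sin(th)+.004*np.cos(th)
    p=np.array([X,Z]); 
    if prev is None: prev=s["tcp_pos"][[0,2]]
    print(th,p.round(4),"tool dx,dz mm",(-(p-prev)*1000).round(1)); prev=p
E
```

```text
[0.67570782 0.16653332 0.24852855] [-0.15533351  0.49280425  0.64161649] 24.35
1.57 [0.6362 0.245 ] tool dx,dz mm [39.5  3.5]
1.4 [0.609  0.2514] tool dx,dz mm [27.1 -6.3]
1.2 [0.5752 0.251 ] tool dx,dz mm [33.9  0.3]
1.0 [0.5406 0.2433] tool dx,dz mm [34.6  7.8]
0.8 [0.5084 0.2263] tool dx,dz mm [32.2 16.9]
0.6 [0.4802 0.2019] tool dx,dz mm [28.1 24.5]
0.45 [0.463  0.1792] tool dx,dz mm [17.3 22.6]
0.3 [0.4501 0.1536] tool dx,dz mm [12.9 25.7]
0.15 [0.4421 0.1258] tool dx,dz mm [ 8.  27.8]
0.0 [0.4383 0.097 ] tool dx,dz mm [ 3.8 28.8]
```

Emit:
arm_command(moves=[-1,13,0,1,0,0,0,-1,13,0,1,0,0,0,-1,13,0,1,0,0,0,-1,14,0,-3,0,0,0,-1,14,0,-3,0,0,0,-1,17,0,0,0,0,0,-1,17,0,0,0,0,0,-1,0,0,0,0,0,0])

```text
clock: 25.35
tcp_pos: [0.5747, 0.1638, 0.2513]
orientation: [0.002, -0.0, 1.0, -0.001]
wrist_force: [1.1, -0.5, 0.2]
finger_gap: -0.0001
grip_force: 0.0
```

```bash
cat > bar.py <<'E'
from plan import *
s=get_state(); print(s["clock"],s["tcp_pos"],s["wrist_force"])
for n_ in ["side","scene"]:
    im,Q,kk=cloud(n_); g=im.astype(int).max(-1)
    x=s["tcp_pos"][0]
    m=(Q[...,0]>.42)&(Q[...,0]<.635)&(abs(Q[...,1]-.163)<.014)&(Q[...,2]>.108)&(Q[...,2]<.3)&~((abs(Q[...,0]-x)<.06)&(Q[...,2]>s["tcp_pos"][2]+.005)); B=Q[m]
    if len(B)>10: c=np.linalg.svd(B[:,[0,2]]-B[:,[0,2]].mean(0))[2][0]; print(n_,len(B),B.min(0).round(3),B.max(0).round(3),"angle",np.arctan2(abs(c[1]),-c[0]*np.sign(c[1])))
E
python3 bar.py
```

```text
25.35 [0.5747222  0.1638109  0.25133839] [ 1.08568778 -0.48184415  0.22755987]
side 161 [0.552 0.154 0.11 ] [0.617 0.172 0.256] angle 1.2110154045651296
scene 187 [0.554 0.155 0.108] [0.622 0.174 0.256] angle 1.201814100218704
```

Emit:
arm_command(moves=[-1,17,2,4,0,0,0,-1,17,0,4,0,0,0,-1,16,0,8.5,0,0,0,-1,16,0,8.5,0,0,0,-1,14,0,12,0,0,0,-1,14,0,12.5,0,0,0,-1,0,0,0,0,0,0])

```text
clock: 26.32
tcp_pos: [0.4813, 0.1658, 0.1999]
orientation: [0.0, -0.0, 1.0, -0.001]
wrist_force: [0.5, -0.1, 0.7]
finger_gap: -0.0004
grip_force: 0.0
```

```bash
python3 bar.py
```

```text
26.325 [0.48132198 0.16581202 0.19993536] [ 0.46630983 -0.08276709  0.7420395 ]
side 157 [0.453 0.154 0.108] [0.605 0.171 0.205] angle 0.5952411495046529
scene 204 [0.456 0.155 0.109] [0.609 0.175 0.205] angle 0.5835231761988712
```

Bar at 0.59 rad, as planned. Next to about 0.1, before the last gentle press.

Emit:
arm_command(moves=[-1,9,0,11,0,0,0,-1,9,0,11,0,0,0,-1,7,0,13,0,0,0,-1,7,0,13,0,0,0,-1,4,0,14,0,0,0,-1,4,0,14,0,0,0,-1,3,0,14,0,0,0,-1,0,0,0,0,0,0])

```text
clock: 27.42
tcp_pos: [0.4381, 0.1656, 0.1092]
orientation: [-0.0, -0.0, 1.0, -0.001]
wrist_force: [0.6, -0.9, 0.5]
finger_gap: 0.0001
grip_force: 0.0
```

```bash
python3 bar.py
```

```text
27.425 [0.43810182 0.16564616 0.10919779] [ 0.5625002  -0.91557778  0.52493355]
scene 19 [0.423 0.158 0.108] [0.494 0.172 0.113] angle 0.03199212843325138
```

Emit:
arm_command(moves=[-1,0.5,0,5,0,0,0,-1,0,0,4,0,0,0,-1,0,0,2,0,0,0,-1,0,0,0,0,0,0])

```text
clock: 28.02
tcp_pos: [0.4387, 0.1658, 0.0994]
orientation: [0.001, -0.0, 1.0, -0.001]
wrist_force: [-0.1, -0.3, 0.6]
finger_gap: -0.0
grip_force: 0.0
```

Emit:
arm_command(moves=[-1,0,0,2,0,0,0,-1,0,0,1,0,0,0,-1,0,0,0,0,0,0])

```text
clock: 28.4
tcp_pos: [0.4388, 0.1658, 0.0969]
orientation: [0.001, -0.0, 1.0, -0.001]
wrist_force: [-2.3, -1.1, 4.5]
finger_gap: 0.0002
grip_force: 2.1
```

Emit:
arm_command(moves=[-1,0,0,1,0,0,0,-1,0,0,0.5,0,0,0,-1,0,0,0,0,0,0])

```text
clock: 28.78
tcp_pos: [0.4389, 0.1659, 0.0966]
orientation: [0.002, -0.0, 1.0, -0.001]
wrist_force: [-4.9, -0.5, 14.8]
finger_gap: -0.0002
grip_force: 7.3
```

The force rises with no further travel, so the bar has bottomed. I'll back off straight up and check.

Emit:
arm_command(moves=[-1,0,0,-5,0,0,0,-1,0,0,-20,0,0,0,-1,10,0,-50,0,0,0,-1,40,0,-40,0,0,0,-1,50,0,0,0,0,0,-1,0,0,0,0,0,0,-1,0,0,0,0,0,0])

```text
clock: 29.65
tcp_pos: [0.3392, 0.166, 0.2099]
orientation: [0.002, -0.001, 1.0, -0.0]
wrist_force: [0.0, -0.0, -0.4]
finger_gap: 0.0001
grip_force: 0.0
```

```bash
python3 - <<'E'
from plan import *
s=get_state(); print(s["clock"],s["tcp_pos"],s["wrist_force"])
out=[]
for n_ in ["wrist","side","scene"]:
    im,Q,kk=cloud(n_)
    m=(Q[...,0]>.42)&(Q[...,0]<.61)&(abs(Q[...,1]-.1655)<.004)&(Q[...,2]>.087)&(Q[...,2]<.115); B=Q[m]
    if len(B)>10: print(n_,len(B),B[:,0].min(),B[:,0].max(),"z=a*x+b",np.polyfit(B[:,0],B[:,2],1),np.median(B[:,2]))
    u,v=map(int,proj(kk,[.53,.166,.07])); h=50
    if n_!="wrist": out.append(cv2.resize(im[v-h:v+h,u-h:u+h],(400,400),interpolation=cv2.INTER_CUBIC))
cv2.imwrite("pics/end.png",np.hstack(out))
E
```

```text
29.65 [0.33917266 0.16602613 0.20993205] [ 0.01122906 -0.04154066 -0.38106401]
wrist 218 0.47065256666852806 0.5030752291738659 z=a*x+b [-0.00391063  0.09924297] 0.09737621975511862
side 109 0.42026097874477236 0.6094312940230446 z=a*x+b [0.01012662 0.09122994] 0.09695567815629336
scene 99 0.4234548282176094 0.6085537795633351 z=a*x+b [-0.00389351  0.09911326] 0.09837209572604277
```

View pics/end.png

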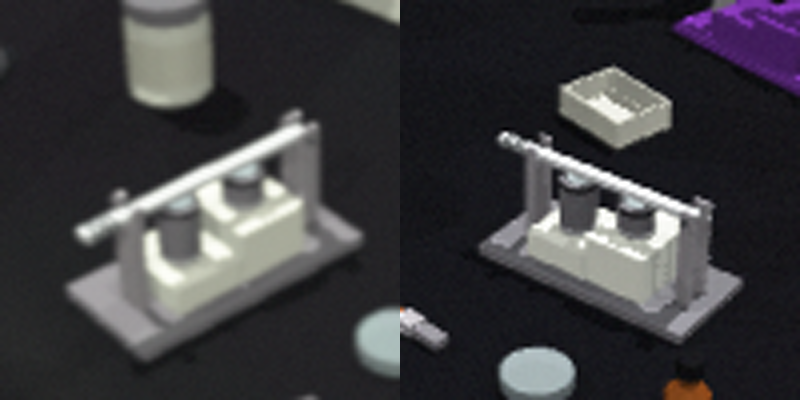

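Both end crops show the bar level in the fork, running (90,235)–(310,125) on the left and (505,140)–(700,210) on the right. Both eyepieces stand upright beneath it and the arm is clear. Handing in.

```bash
python3 -c "
from workcell import *
print(hand_in())"
```

```text
the job is handed in; nothing more can be done
None
```

Both eyepieces are upright and seated in their sockets, the bar measures level in its fork, nothing else was moved, and the job is handed in at about 30 s on the clock (no verdict came back).

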